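# Reset the tripped alarm box through its sunken key

## Task

The hotplate's alarm box has tripped. Push its sliding shutter by the yellow ridge all the way off the red key, reach a fingertip down into that well and press the sunken red key fully down, holding it there for about two seconds; then take the finger out and push the shutter all the way back over the red key. Use only pushes with the fingertips: leave the white key unpressed, keep the box standing where it is, and do not disturb the brown bottle, the white vial and the timer around it.

Things in the scene. Friction and masses are not known exactly. Their poses are not given: they have to be found in the camera images.
- alarm_box: Grey bench box on a black foot, loose, about 2 kg, 150 (x) x 200 (y) x 60 mm high; slides if pushed sideways with over about 10 N. Origin: centre of its underside; z up, x away from the robot at yaw 0. Two square wells, 46 x 46 mm, open in its flat top at x = 0: red key's at y = +35 mm, white key's at y = -35 mm. Two guide rails on top, 6 mm high, run along y at x = +-35 mm.
- red_key (a joint): How far the red key is pressed, m: 0 is up, 0.006 fully down. A spring returns it when let go; it takes 1.5 N to start and 4.5 N to be fully down.
- red_key_top (a point): Centre of the upper face of the red key, round, 34 mm across, at the bottom of its 46 x 46 mm well: 26 mm below the top of the box and 34 mm above the worktop when not pressed. Moves with the key.
- white_key (a joint): How far the white key is pressed, m: 0 is up, 0.006 fully down; same spring as the red one. Not to be pressed.
- white_key_top (a point): Centre of the upper face of the white key, same size and depth, in the other well. Not to be pressed.
- shutter (a joint): Position of the steel shutter, m: 0 is closed, centred over the red key's well; grows as it slides along the box's -y; 0.070 is fully open, centred over the white key's well. Starts at 0 to 0.020. About 1.5 N of friction; stays where it is left. Its plate is 62 (x) x 60 (y) x 3 mm, upper face 64 mm above the worktop, with a ridge across its middle.
- ridge_top (a point): Centre of the top of the shutter's yellow ridge, 85 mm above the worktop. The ridge is 40 mm long (along the box's x), 8 mm thick (along the box's y) and stands 21 mm above the shutter plate; push on either of its long faces. Moves with the shutter.
- dropper: Brown bottle with a black cap, 33 mm across, 76 mm high, loose, standing left of the box. Origin at the centre of its underside. Leave alone.
- vial: White vial, 34 mm across, 66 mm high, loose, standing right of the box. Origin at the centre of its underside. Leave alone.
- timer: White flat timer, 66 x 66 x 17 mm, loose, lying right of the box, nearer the robot. Origin at the centre of its underside. Leave alone.

How it is judged:
On the way, in this order (a step that is already met when the one before it is completed fails the run):
1. the shutter is pushed fully open, off the red key (value of joint shutter above 0.062 m), for 0.2 s.
2. the red key is held fully down for a second or more (value of joint red_key above 0.0045 m and contact force between the fingers and red_key above 0.5 N), for 1 s.
3. the red key is released and the shutter pushed back over it (value of joint shutter below 0.006 m and value of joint red_key below 0.0015 m), for 0.2 s.
At the end, for the whole second after the job is handed in: The shutter is closed over the red key (within 6 mm), both keys are up (within 1.5 mm), the box is at rest within 25 mm of where it stood, and the bottle, vial and timer stand upright within 20 mm of where they stood (all of step 3 and value of joint white_key below 0.0015 m and distance of alarm_box from where it was at the start of the episode below 0.025 m and linear speed of alarm_box below 0.01 m/s and distance of each of dropper, vial, timer from where it was at the start of the episode below 0.02 m and angle between each of dropper, vial, timer's own z axis and vertical below 0.2 rad); the robot touches nothing.
It fails at once if the white key is pressed (value of joint white_key above 0.003 m).
It fails at once if the box is shifted by more than 25 mm, tipped or lifted (distance of alarm_box from where it was at the start of the episode above 0.025 m or angle between alarm_box's own z axis and vertical above 0.1 rad or height (world z) of alarm_box above 0.008 m).
It fails at once if the shutter is gripped or rammed (over 30 N) instead of pushed (contact force between the fingers and shutter above 30 N).
It fails at once if the bottle, vial or timer is moved by more than 20 mm, tipped or lifted (distance of any of dropper, vial, timer from where it was at the start of the episode above 0.02 m or angle between any of dropper, vial, timer's own z axis and vertical above 0.3 rad).
It also fails if it takes over 54 s, if anything falls off the work surface, if the arm or the gripper's body presses on something with over 40 N, if the wrist force passes 120 N, or if a joint passes its speed limit or range.

## Robot

A 7-joint arm with a two-finger parallel gripper is mounted at the origin on a cart in front of the work surface, level with it; the furniture and walls round the work are solid. World frame = base frame: x ahead of the robot, y to its left, z up, the work surface at z = 0. Lengths are in m, angles in rad, forces in N, time in s.
With the tool pointing down it reaches from about 0.4 to 0.85 m from the base axis. Payload 4.5 kg.
Tool frame: the origin (TCP) lies midway between the tips of the shut fingers; the grasp point (between the pads) lies 19 mm behind it; z points along the fingers, y is the line along which they close (so a half turn about z gives the same grasp; the last joint's range is limited). The gripper opens to 85 mm and grips with 20 to 120 N. Pads are 22 mm wide; open, the fingers measure 114 mm over their backs; the gripper's body (76 mm by 85 mm) begins 54 mm behind the grasp point. The pads swing forward as they close: fully open they stand 13 mm farther back than shut.
Start: joints at [1.207, 0.689, -0.195, 1.565, 0.157, 0.902, -0.215], TCP at [0.242, -0.576, 0.231] pointing down, gripper open.
Joint ranges: [-3.01, 3.01], [-0.46, 2.08], [-1.47, 1.51], [0.13, 2.56], [-1, 4.14], [0.04, 2.09], [-2.66, 2.66]. Speed limits (rad/s): [2.57, 2.57, 3.14, 3.14, 3.14, 3.14, 3.14].

## Interface

Orientations are given as a unit quaternion [x, y, z, w].
In Python, from bench import bot, eyes, ticket, search_frame, silhouettes, pinpoint gives the robot as it stands.
- The arm moves only by the tool drive_tool, never from a script. Its argument "commands" is a list of rows, each a list of 7 numbers: the turn, a rotation vector about the tool's x, y, z in degrees, then the shift along the tool's x, y, z in mm, then the finger opening in mm, from 0 to 85.4. In form: [[ax, ay, az, dx, dy, dz, jaw], ...]. A call has 1 to 12 rows; each row shifts and turns the commanded pose from where the row before left it, along the tool's axes as they then stand; what a row does not reach is not made up. A row lasts 1/10 s, in which the tool goes at most 50 mm and 8.59 degrees, less where a joint would pass 70% of its speed; a pose out of reach is approached as far as the arm can. A call is refused whole if a number of a shift passes 50 or a number of a turn 8.59, either way. A call with a gripper value outside its range is refused whole. The fingers move at their own pace and stop on an object; "newtons" is the grip in N (left out, the last holds). Time passes only in rows, so rows that do not move let the fingers close. It gives the time, the measured TCP pose, the force, the opening and the grip force at its end, in the units of the state.
- bot.get_obs(): the state, without advancing time (a new reading comes with each control period).
- eyes.read_camera(name): name is "side" or "top"; returns the picture (384x512x3 uint8, red, green, blue); there is no depth.
- eyes.camera_info(name): a dict with "fx", "fy", "cx", "cy" (pixels), "R" (3x3) and "t" (3): a world point X has camera coordinates R X + t. Camera axes: x right, y down, z forward; pixel columns grow to the right and rows downward; lengths in m; the calibration is good to about 2 mm. A picture is of the moment at which its call begins. camera_info takes no time and is no camera call.
- ticket.hand_in(): hands the job in; it is judged then, once.
Trained networks look in the newest picture that a camera, given by its name, has taken for a name from the list of things; names that differ only in an ending like _2 or _b are one class to them, and where a whole thing is asked for, a point or a joint stands for the part that bears it (a point fixed in the world has none). Each returns a list of dicts, best first, with "p" (0 to 1); they miss things now and then, are a little off and sometimes report something else, mostly with a low value. They report only what shows in the picture. A call takes as long as a camera call.
- search_frame(name, camera): "point" ([column, row] in pixels, amid what is visible of it).
- silhouettes(name, camera): "pixels" (384x512 bool, what is visible of it) and "point" ([column, row] in pixels, amid what is visible of it).
- pinpoint(name, camera): "point" ([column, row] in pixels: a listed point, or the origin of a listed thing).
The state is a dict: "time": time; "joint_positions": joint angles; "dq": joint speeds; "effort": joint torques, N m; "ee_pos": TCP position; "tcp_rot": TCP orientation; "force": force on the tool from outside, world axes, zero at the start; "ft_torque": the same for the moment, N m; "grip_width": finger opening in m; "grip_force": force on a finger pad.
Only numpy, scipy, OpenCV 4.12 (cv2) and the standard library are available. Lean on these libraries where they do the work, as an engineer would, in place of code of your own. Each camera call takes 0.05 s, during which the arm holds its last target. There are 200 camera calls.

## Working session

There is one attempt and no reset: what is moved stays moved. The work goes in short steps, Python scripts to look and compute and a tool call to move; the robot and the scene stay as the last step left them, time stands still between calls to the robot, and variables do not carry over. Pictures are saved under pics/ and viewed, at most 10 in all, crops included, and the job is handed in when it is done.

Besides the shell and the picture viewer there is one more tool, called after "Request:" as name(argument=value, ...), one argument or row to a line, values as JSON. drive_tool: Moves the arm, as the interface text tells. Its arguments: {"type":"object","properties":{"commands":{"type":"array"},"newtons":{"type":"number"}},"required":["commands"]}

```bash
mkdir -p pics; cat > h.py <<'E'
import numpy as np,cv2
from bench import bot,eyes,ticket,search_frame,silhouettes,pinpoint
def ray(c,p):
    i=eyes.camera_info(c);R=np.array(i["R"]);t=np.array(i["t"])
    d=R.T@np.array([(p[0]-i["cx"])/i["fx"],(p[1]-i["cy"])/i["fy"],1]);return -R.T@t,d
def atz(c,p,z):
    o,d=ray(c,p);return o+d*(z-o[2])/d[2]
def proj(c,X):
    i=eyes.camera_info(c);q=np.array(i["R"])@X+np.array(i["t"])
    return np.array([i["fx"]*q[0]/q[2]+i["cx"],i["fy"]*q[1]/q[2]+i["cy"]])
E
python3 - <<'E'
from h import *
np.set_printoptions(precision=4,suppress=True)
ims=[eyes.read_camera(c) for c in("side","top")]
for n,im in zip(("side","top"),ims): cv2.imwrite(f"pics/{n}0.png",im[:,:,::-1])
for n,z in [("alarm_box",0),("ridge_top",.085),("red_key_top",.034),("white_key_top",.034),("dropper",0),("vial",0),("timer",0)]:
    for c in("side","top"):
        for r in pinpoint(n,c)[:2]: print(n,c,r["point"],round(r["p"],2),atz(c,r["point"],z))
s=bot.get_obs();print(s["time"],s["ee_pos"],s["tcp_rot"],s["force"])
for c in("side","top"):print(c,ray(c,(256,192)))
E
```

```text
alarm_box side [269.0, 235.8] 0.96 [ 0.5855 -0.0234  0.    ]
alarm_box side [274.1, 231.3] 0.44 [ 0.6026 -0.0123  0.    ]
alarm_box top [290.2, 174.3] 0.78 [ 0.5892 -0.0227  0.    ]
ridge_top side [262.2, 199.1] 0.66 [0.5802 0.0221 0.085 ]
ridge_top top [275.5, 166.7] 0.77 [0.5917 0.0183 0.085 ]
red_key_top side [243.4, 183.1] 0.6 [0.5678 0.1522 0.034 ]
white_key_top side [275.7, 231.8] 0.47 [ 0.5943 -0.045   0.034 ]
white_key_top top [306.7, 170.4] 0.56 [ 0.5933 -0.059   0.034 ]
dropper side [242.1, 185.4] 0.75 [0.572  0.1827 0.    ]
dropper top [206.4, 181.7] 0.49 [0.5681 0.1828 0.    ]
vial side [307.3, 294.8] 0.95 [ 0.6118 -0.2112  0.    ]
vial top [365.5, 163.8] 0.58 [ 0.6179 -0.2087  0.    ]
timer side [272.5, 305.3] 0.89 [ 0.531  -0.2151  0.    ]
timer top [371.6, 200.7] 0.59 [ 0.5264 -0.2217  0.    ]
0.8 [ 0.2421 -0.5762  0.2313] [0.9803 0.1976 0.     0.    ] [0.9463 0.5146 0.1321]
side (array([ 0.3505, -0.6703,  0.7445]), array([ 0.2221,  0.7198, -0.6578]))
top (array([0.4043, 0.0735, 1.0812]), array([ 0.1283, -0.0115, -0.9917]))
```

```bash
python3 - <<'E'
import cv2,numpy as np
a=cv2.imread("pics/side0.png")[140:340,170:370];b=cv2.imread("pics/top0.png")[80:280,190:390]
f=lambda i:cv2.resize(i,(800,800),interpolation=cv2.INTER_CUBIC)
cv2.imwrite("pics/s1.png",cv2.resize(a,(600,600),interpolation=2));cv2.imwrite("pics/t1.png",cv2.resize(b,(600,600),interpolation=2))
E
```

```text
(no output)
```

View pics/s1.png

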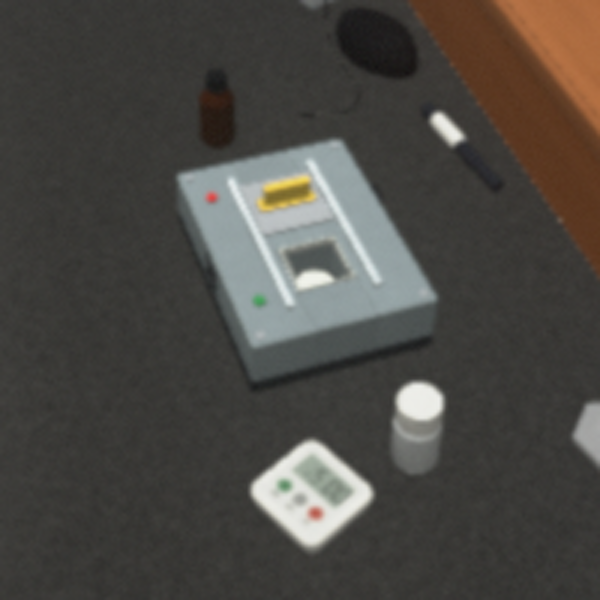

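View pics/t1.png

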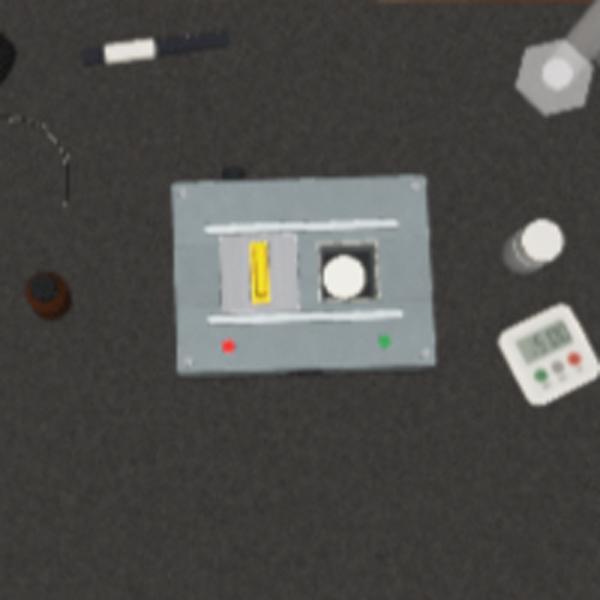

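The side view shows the box with the ridge near px (266,203) and the white well open. In the top view the ridge is near (277,171), with the bottle on the left and the vial and timer on the right. I'll fit the box pose from its top-face corners.

```bash
python3 - <<'E'
from h import *
from scipy.optimize import least_squares
np.set_printoptions(precision=4,suppress=True)
T=np.array([(172,184),(425,177),(434,364),(178,374)])/3+[190,80]
S=np.array([(340,142),(435,297),(250,347),(178,177)])/3+[170,140]
C=np.array([(.075,.1),(.075,-.1),(-.075,-.1),(-.075,.1)])
def P(v,p,z):
    c,s=np.cos(v[2]),np.sin(v[2]);return np.array([v[0]+c*p[0]-s*p[1],v[1]+s*p[0]+c*p[1],z])
for cs in(["top"],["side"],["top","side"]):
    def f(v): return np.concatenate([proj(c,P(v,q,.06))-m for c in cs for q,m in zip(C,T if c=="top" else S)])
    r=least_squares(f,[.59,-.02,0]);print(cs,r.x,np.abs(r.fun).max(),r.fun)
v=r.x
for c,p,z in(("top",(276.7,170.7),.085),("side",(170+288/3,140+185/3),.085),("top",(275.5,166.7),.085),("side",(262.2,199.1),.085)):
    X=atz(c,p,z)[:2]-v[:2];k,s=np.cos(v[2]),np.sin(v[2]);print(c,"ridge in box",k*X[0]+s*X[1],-s*X[0]+k*X[1])
for q in((0,.035),(0,-.035)):print(P(v,q,.06))
from scipy.spatial.transform import Rotation as Ro
print(Ro.from_quat(bot.get_obs()["tcp_rot"]).as_matrix())
# colour segmentation of ridge
for c in("top","side"):
    im=eyes.read_camera(c);h=cv2.cvtColor(im,cv2.COLOR_RGB2HSV);m=cv2.inRange(h,(20,120,80),(35,255,255));ys,xs=np.nonzero(m);print(c,len(xs),xs.mean(),ys.mean(),xs.min(),xs.max(),ys.min(),ys.max())
    for s in(0,.005,.01,.015,.02): print(s,proj(c,P(v,(0,.035-s),.085)),end=" ")
E
```

```text
['top'] [ 0.5861 -0.0187  0.0446] 0.8510408729314349 [-0.5327 -0.2503  0.2134 -0.4965  0.851   0.6378 -0.5341  0.0538]
['side'] [ 0.5863 -0.0205  0.0366] 1.392648215831798 [ 0.0896 -1.3926  1.0165  1.1839 -0.0963  0.5341 -1.1052 -1.1783]
['top', 'side'] [ 0.5863 -0.0193  0.0412] 1.7204817490715527 [-0.1462 -0.4637  0.6089 -0.4308  1.0364  0.7123 -0.3588 -0.1617 -0.2853
 -1.7205  0.916   0.6522 -0.0142  0.1911 -1.3655 -1.3568]
top ridge in box -0.0023100278386924897 0.034987245389420024
side ridge in box 0.0012199826581990676 0.030120616654238104
top ridge in box 0.006979424332802907 0.03737873568209104
side ridge in box -0.004380189767202131 0.0417001583792757
[0.5848 0.0156 0.06  ]
[ 0.5877 -0.0543  0.06  ]
[[ 0.9219  0.3873  0.    ]
 [ 0.3873 -0.9219 -0.0001]
 [ 0.      0.0001 -1.    ]]
top 114 276.10526315789474 170.64912280701753 273 279 161 180
0 [276.6576 169.6973] 0.005 [278.8589 169.6365] 0.01 [281.0601 169.5756] 0.015 [283.261  169.5147] 0.02 [285.4618 169.4539] side 124 265.11290322580646 204.23387096774192 256 274 199 209
0 [264.8351 200.4809] 0.005 [265.542  201.8063] 0.01 [266.254  203.1413] 0.015 [266.9713 204.4861] 0.02 [267.6938 205.8409]
```

Request:
drive_tool(
  commands=[
    [0,0,6.8,0,0,0,0],
    [0,0,6.8,0,0,0,0],
    [0,0,6.8,0,0,0,0],
    [0,0,0,20,-34,0,0],
    [0,0,0,20,-34,0,0],
    [0,0,0,20,-34,0,0],
    [0,0,0,20,-34,0,0],
    [0,0,0,20,-34,0,0],
    [0,0,0,20,-34,0,0],
    [0,0,0,20,-34,0,0],
    [0,0,0,20,-34,0,0],
    [0,0,0,20,-34,0,0],
  ],
  newtons=40,
)

```text
time: 2.1
ee_pos: [0.41, -0.2616, 0.2315]
tcp_rot: [1.0, 0.021, 0.0, 0.0]
force: [1.0, 0.1, -0.1]
grip_width: -0.0003
grip_force: 0.0
```

Request:
drive_tool(
  commands=[
    [0,0,0,20.7,-33.6,0,0],
    [0,0,0,20.7,-33.6,0,0],
    [0,0,0,20.7,-33.6,0,0],
    [0,0,0,20.7,-33.6,0,0],
    [0,0,0,20.7,-33.6,0,0],
    [0,0,0,20.7,-33.6,0,0],
    [0,0,0,20.7,-33.6,0,0],
    [0,0,0,20.7,-33.6,0,0],
    [0,0,0,20.7,-33.6,0,0],
    [0,0,0,0,0,40,0],
    [0,0,0,0,0,40,0],
    [0,0,0,0,0,30,0],
  ],
)

```text
time: 3.3
ee_pos: [0.5821, 0.0474, 0.1193]
tcp_rot: [1.0, 0.021, -0.001, 0.0]
force: [-0.5, -0.2, -0.4]
grip_width: -0.0
grip_force: 0.0
```

```bash
python3 - <<'E'
from h import *
c=[]
for n,o in(("side",(190,140)),("top",(215,110))):
    im=eyes.read_camera(n)[o[1]:o[1]+125,o[0]:o[0]+125,::-1];c.append(cv2.resize(im,(400,400),interpolation=2))
cv2.imwrite("pics/a2.png",np.hstack(c));s=bot.get_obs();print(s["ee_pos"],s["force"])
E
```

```text
[0.57957633 0.0468552  0.11762112] [-2.06210976 -0.33775715 -0.36851075]
```

View pics/a2.png

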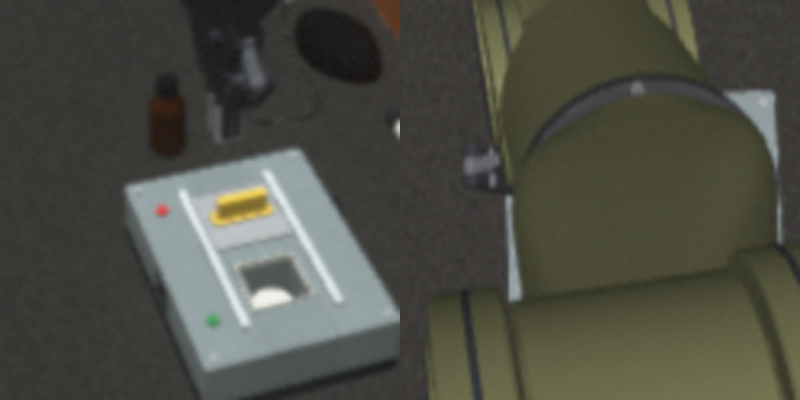

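The side view shows the shut fingertips at about px (260,182), behind the ridge and clear of the bottle. The arm hides the box in the top view. I'll go down behind the ridge next.

Request:
drive_tool(
  commands=[
    [0,0,0,0,0,20,0],
    [0,0,0,0,0,15,0],
    [0,0,0,0,0,10,0],
    [0,0,0,0,0,0,0],
    [0,0,0,0,0,0,0],
  ],
)

```text
time: 3.9
ee_pos: [0.5835, 0.047, 0.0774]
tcp_rot: [1.0, 0.021, 0.001, -0.0]
force: [0.3, 0.4, -0.0]
grip_width: 0.0003
grip_force: 0.0
```

Request:
drive_tool(
  commands=[
    [0,0,0,0,5,4,0],
    [0,0,0,0,6,0,0],
    [0,0,0,0,6,0,0],
    [0,0,0,0,6,0,0],
    [0,0,0,0,6,0,0],
    [0,0,0,0,6,0,0],
    [0,0,0,0,6,0,0],
    [0,0,0,0,6,0,0],
    [0,0,0,0,6,0,0],
    [0,0,0,0,6,0,0],
    [0,0,0,0,6,0,0],
    [0,0,0,0,0,0,0],
  ],
)

```text
time: 5.1
ee_pos: [0.5855, -0.0199, 0.0723]
tcp_rot: [1.0, 0.02, 0.0, 0.001]
force: [-0.0, -0.3, -0.3]
grip_width: 0.0001
grip_force: 0.0
```

```bash
python3 - <<'E'
from h import *
o=(190,140);im=eyes.read_camera("side")[o[1]:o[1]+125,o[0]:o[0]+125,::-1];cv2.imwrite("pics/a3.png",cv2.resize(im,(500,500),interpolation=2));s=bot.get_obs();print(s["ee_pos"],s["force"])
E
```

```text
[ 0.5851483  -0.01935463  0.0721129 ] [ 0.06009676  0.2417178  -0.45169514]
```

View pics/a3.png

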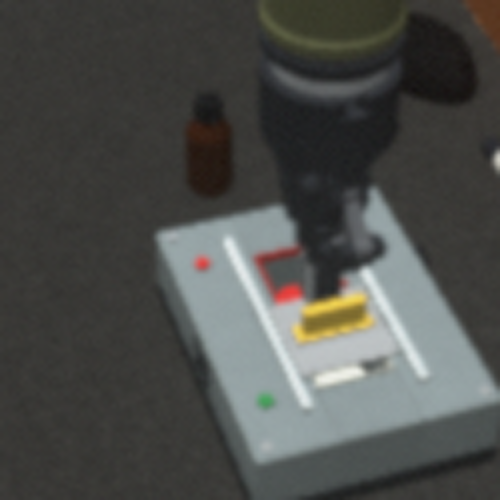

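The shutter slides: the ridge is now near px (273,219) and the red well is opening behind the finger. I'll keep pushing in small steps.

Request:
drive_tool(
  commands=[
    [0,0,0,0,5,0,0],
    [0,0,0,0,4,0,0],
    [0,0,0,0,3,0,0],
    [0,0,0,0,2,0,0],
    [0,0,0,0,0,0,0],
  ],
)

```text
time: 5.65
ee_pos: [0.5857, -0.0326, 0.0722]
tcp_rot: [1.0, 0.021, -0.0, 0.0]
force: [-0.5, 0.2, 0.2]
grip_width: 0.0003
grip_force: 0.0
```

```bash
cat >> h.py <<'E'
V=(.5863,-.0193,.042)
def shut():
    im=eyes.read_camera("side");m=cv2.inRange(cv2.cvtColor(im,cv2.COLOR_RGB2HSV),(20,120,80),(35,255,255));ys,xs=np.nonzero(m)
    k,s=np.cos(V[2]),np.sin(V[2])
    X=atz("side",(xs.mean(),ys.mean()),.077)[:2]-V[:2]  # mid-height effective
    return len(xs),(xs.mean(),ys.mean()),(k*X[0]+s*X[1],-s*X[0]+k*X[1])
E
python3 - <<'E'
from h import *
print(shut());s=bot.get_obs();print(s["ee_pos"],s["force"])
print(atz("side",(265.113,204.234),.077))
E
```

```text
(144, (np.float64(274.6666666666667), np.float64(222.5)), (np.float64(-0.0010852481757144864), np.float64(-0.03502351275322444)))
[ 0.58597189 -0.03258223  0.07224849] [-0.32021303  0.01470205 -0.29371928]
[0.58422436 0.01087288 0.077     ]
```

Request:
drive_tool(
  commands=[
    [0,0,0,0,2,0,0],
    [0,0,0,0,1,0,0],
    [0,0,0,0,0,0,0],
  ],
)

```text
time: 6.0
ee_pos: [0.5862, -0.035, 0.0723]
tcp_rot: [1.0, 0.021, 0.0, 0.0]
force: [-0.2, 1.6, 0.1]
grip_width: -0.0002
grip_force: 0.5
```

```bash
python3 - <<'E'
from h import *
print(shut());s=bot.get_obs();print(s["ee_pos"],s["force"])
E
```

```text
(147, (np.float64(274.96598639455783), np.float64(223.1360544217687)), (np.float64(-0.001167492548008269), np.float64(-0.03716048397523385)))
[ 0.58618114 -0.03502131  0.07232866] [-0.49982312  0.79516265 -0.94228726]
```

Request:
drive_tool(
  commands=[
    [0,0,0,0,1.5,0,0],
    [0,0,0,0,1,0,0],
    [0,0,0,0,0,0,0],
  ],
)

```text
time: 6.35
ee_pos: [0.5862, -0.0353, 0.0723]
tcp_rot: [1.0, 0.022, -0.0, -0.001]
force: [-1.2, 6.3, 1.1]
grip_width: -0.0001
grip_force: 2.7
```

```bash
python3 - <<'E'
from h import *
print(shut());s=bot.get_obs();print(s["ee_pos"],s["force"])
E
```

```text
(146, (np.float64(274.93150684931504), np.float64(223.17123287671234)), (np.float64(-0.0012837526582045826), np.float64(-0.037241269664710475)))
[ 0.58617536 -0.03522275  0.0723165 ] [-0.46486741  4.82008858  0.68224698]
```

Request:
drive_tool(
  commands=[
    [0,0,0,0,-8,0,0],
    [0,0,0,0,-5,-10,0],
    [0,0,0,0,-10,0,0],
    [0,0,0,0,-15,0,0],
    [0,0,0,1,-15,0,0],
    [0,0,0,0,0,0,0],
    [0,0,0,0,0,0,0],
    [0,0,0,0,0,0,0],
  ],
)

```text
time: 7.2
ee_pos: [0.5849, 0.0146, 0.0822]
tcp_rot: [1.0, 0.021, -0.0, 0.001]
force: [0.4, -0.4, 0.4]
grip_width: -0.0003
grip_force: 0.0
```

```bash
python3 - <<'E'
from h import *
o=(200,150);im=eyes.read_camera("side")[o[1]:o[1]+100,o[0]:o[0]+100,::-1];cv2.imwrite("pics/a4.png",cv2.resize(im,(600,600),interpolation=2));s=bot.get_obs();print(shut(),s["ee_pos"],s["force"])
E
```

```text
(137, (np.float64(275.1459854014599), np.float64(223.42335766423358)), (np.float64(-0.0011065504885270465), np.float64(-0.03815607409103467))) [0.58494757 0.01441048 0.08218175] [-0.003574   -0.04914148  0.07390797]
```

View pics/a4.png

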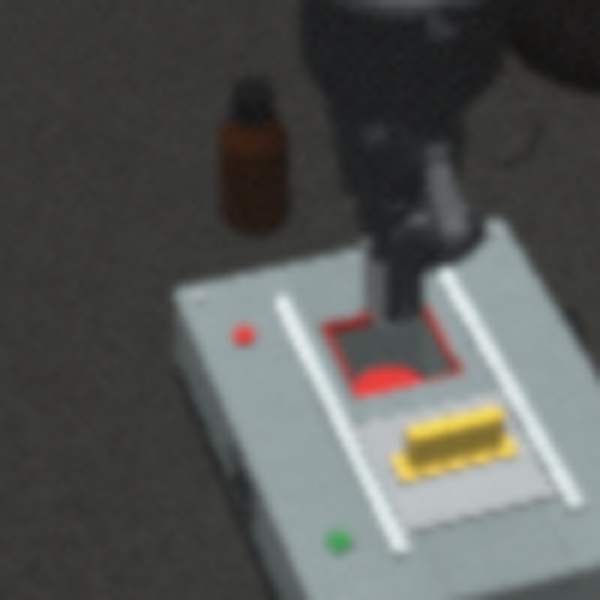

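The shutter is fully open at px (275,223). The red well is centred near (265,209), and the finger hangs over it. I'll check its alignment by projection while going down in stages.

Request:
drive_tool(
  commands=[
    [0,0,0,0,-1,8,0],
    [0,0,0,0,0,8,0],
    [0,0,0,0,0,8,0],
    [0,0,0,0,0,8,0],
    [0,0,0,0,0,0,0],
    [0,0,0,0,0,0,0],
  ],
)

```text
time: 7.9
ee_pos: [0.5848, 0.0165, 0.0499]
tcp_rot: [1.0, 0.021, -0.0, 0.0]
force: [0.0, 0.6, -0.1]
grip_width: -0.0001
grip_force: 0.0
```

```bash
python3 - <<'E'
from h import *
print(atz("side",(265.3,208.7),.06))
o=(200,150);im=eyes.read_camera("side")[o[1]:o[1]+100,o[0]:o[0]+100,::-1];cv2.imwrite("pics/a5.png",cv2.resize(im,(600,600),interpolation=2));s=bot.get_obs();print(shut(),s["ee_pos"],s["force"])
E
```

```text
[0.58574067 0.0127195  0.06      ]
(137, (np.float64(275.1459854014599), np.float64(223.42335766423358)), (np.float64(-0.0011065504885270465), np.float64(-0.03815607409103467))) [0.58506405 0.01650624 0.05025949] [-0.24245981  0.23257659 -0.44143704]
```

View pics/a5.png

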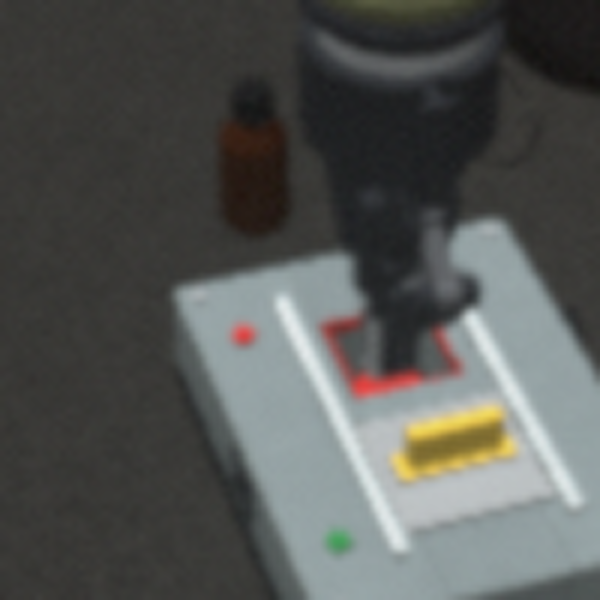

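The finger is inside the red well at about px (266,211), clear of the walls and with no force on it. Now I'll press.

Request:
drive_tool(
  commands=[
    [0,0,0,0,1.5,6,0],
    [0,0,0,0,0,6,0],
    [0,0,0,0,0,4,0],
    [0,0,0,0,0,0,0],
    [0,0,0,0,0,0,0],
  ],
)

```text
time: 8.5
ee_pos: [0.5847, 0.0149, 0.0342]
tcp_rot: [1.0, 0.021, -0.0, 0.0]
force: [-1.0, 0.0, -0.1]
grip_width: -0.0005
grip_force: 0.2
```

Request:
drive_tool(
  commands=[
    [0,0,0,0,0,2,0],
    [0,0,0,0,0,2,0],
    [0,0,0,0,0,2,0],
    [0,0,0,0,0,0,0],
    [0,0,0,0,0,0,0],
  ],
)

```text
time: 9.0
ee_pos: [0.5849, 0.0149, 0.0284]
tcp_rot: [1.0, 0.021, -0.0, 0.0]
force: [-0.9, -0.6, 4.8]
grip_width: 0.0004
grip_force: 2.1
```

Key is nearly at the bottom; press slightly more and hold.

Request:
drive_tool(
  commands=[
    [0,0,0,0,0,1.5,0],
    [0,0,0,0,0,0,0],
    [0,0,0,0,0,0,0],
  ],
)

```text
time: 9.3
ee_pos: [0.585, 0.0149, 0.028]
tcp_rot: [1.0, 0.021, 0.0, 0.0]
force: [-3.3, 0.0, 12.8]
grip_width: -0.0001
grip_force: 6.7
```

Request:
drive_tool(
  commands=[
    [0,0,0,0,0,0.5,0],
    [0,0,0,0,0,0,0],
    [0,0,0,0,0,0,0],
    [0,0,0,0,0,0,0],
    [0,0,0,0,0,0,0],
    [0,0,0,0,0,0,0],
    [0,0,0,0,0,0,0],
    [0,0,0,0,0,0,0],
    [0,0,0,0,0,0,0],
    [0,0,0,0,0,0,0],
    [0,0,0,0,0,0,0],
    [0,0,0,0,0,0,0],
  ],
)

```text
time: 10.5
ee_pos: [0.585, 0.0149, 0.0279]
tcp_rot: [1.0, 0.021, 0.0, 0.0]
force: [-4.3, -0.9, 17.1]
grip_width: -0.0001
grip_force: 8.5
```

Request:
drive_tool(
  commands=[
    [0,0,0,0,0,0,0],
    [0,0,0,0,0,0,0],
    [0,0,0,0,0,0,0],
    [0,0,0,0,0,0,0],
    [0,0,0,0,0,0,0],
    [0,0,0,0,0,0,0],
  ],
)

```text
time: 11.1
ee_pos: [0.585, 0.0149, 0.0279]
tcp_rot: [1.0, 0.021, 0.0, 0.0]
force: [-3.2, -0.2, 17.1]
grip_width: -0.0001
grip_force: 8.5
```

Request:
drive_tool(
  commands=[
    [0,0,0,0,0,-5,0],
    [0,0,0,0,0,-20,0],
    [0,0,0,0,0,-30,0],
    [0,0,0,0,0,-35,0],
    [0,0,0,0,20,0,0],
    [0,0,0,0,25,0,0],
    [0,0,0,0,25,0,0],
    [0,0,0,0,20,0,0],
    [0,0,0,0,11,0,0],
    [0,0,0,0,0,0,0],
    [0,0,0,0,0,0,0],
  ],
)

```text
time: 12.2
ee_pos: [0.5894, -0.0845, 0.1161]
tcp_rot: [1.0, 0.021, 0.0, -0.001]
force: [0.2, 0.1, -0.4]
grip_width: -0.0002
grip_force: 0.0
```

```bash
python3 - <<'E'
from h import *
o=(200,150);im=eyes.read_camera("side")[o[1]:o[1]+100,o[0]:o[0]+100,::-1];cv2.imwrite("pics/a6.png",cv2.resize(im,(600,600),interpolation=2));s=bot.get_obs();print(s["ee_pos"],s["force"])
E
```

```text
[ 0.58943798 -0.0838923   0.11615623] [-0.24708715 -0.03819258 -0.50481004]
```

View pics/a6.png

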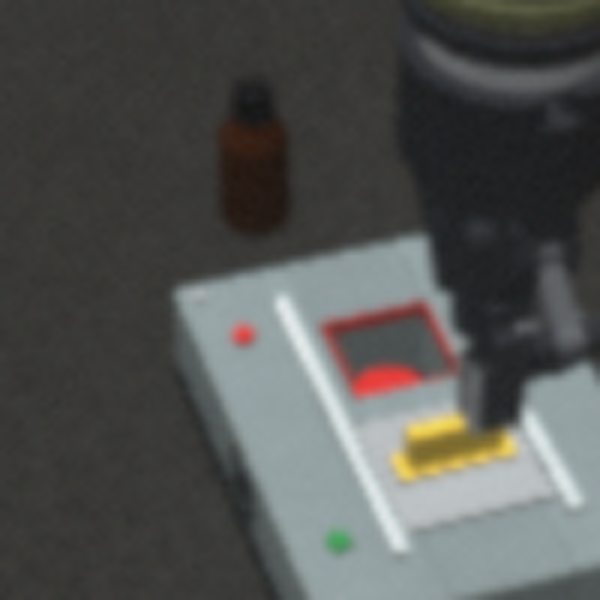

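The key has been released and the red key shows in its open well. The finger hangs past the ridge on the -y side, near px (282,220). I'll lower it and push back.

Request:
drive_tool(
  commands=[
    [0,0,0,0,0,18,0],
    [0,0,0,0,0,15,0],
    [0,0,0,0,0,10,0],
    [0,0,0,0,0,0,0],
    [0,0,0,0,0,0,0],
  ],
)

```text
time: 12.75
ee_pos: [0.5893, -0.0856, 0.0731]
tcp_rot: [1.0, 0.021, -0.0, -0.0]
force: [-0.0, -0.3, 0.8]
grip_width: -0.0003
grip_force: 0.0
```

Request:
drive_tool(
  commands=[
    [0,0,0,0,-5,0,0],
    [0,0,0,0,-6,0,0],
    [0,0,0,0,-6,0,0],
    [0,0,0,0,-6,0,0],
    [0,0,0,0,-7,0,0],
    [0,0,0,0,-7,0,0],
    [0,0,0,0,-7,0,0],
    [0,0,0,0,-7,0,0],
    [0,0,0,0,-7,0,0],
    [0,0,0,0,-7,0,0],
    [0,0,0,0,-7,0,0],
    [0,0,0,0,0,0,0],
  ],
)

```text
time: 13.95
ee_pos: [0.5861, -0.0118, 0.0732]
tcp_rot: [1.0, 0.022, -0.0, -0.001]
force: [-0.6, 0.7, 0.0]
grip_width: -0.0001
grip_force: 0.0
```

Request:
drive_tool(
  commands=[
    [0,0,0,0,-3,0,0],
    [0,0,0,0,-2,0,0],
    [0,0,0,0,0,0,0],
  ],
)

```text
time: 14.25
ee_pos: [0.5856, -0.0089, 0.0731]
tcp_rot: [1.0, 0.021, -0.0, 0.0]
force: [0.0, 0.1, -0.5]
grip_width: -0.0
grip_force: 0.1
```

Request:
drive_tool(
  commands=[
    [0,0,0,0,-2,0,0],
    [0,0,0,0,-1.5,0,0],
    [0,0,0,0,0,0,0],
  ],
)

```text
time: 14.55
ee_pos: [0.5855, -0.0053, 0.0731]
tcp_rot: [1.0, 0.021, -0.0, 0.0]
force: [0.0, -1.2, -1.3]
grip_width: 0.0
grip_force: 0.5
```

Request:
drive_tool(
  commands=[
    [0,0,0,0,-1.5,0,0],
    [0,0,0,0,-1,0,0],
    [0,0,0,0,0,0,0],
  ],
)

```text
time: 14.85
ee_pos: [0.5855, -0.0027, 0.0732]
tcp_rot: [1.0, 0.021, -0.0, -0.0]
force: [-0.4, -0.7, -0.6]
grip_width: 0.0003
grip_force: 0.5
```

Request:
drive_tool(
  commands=[
    [0,0,0,0,-1.5,0,0],
    [0,0,0,0,-1,0,0],
    [0,0,0,0,0,0,0],
  ],
)

```text
time: 15.15
ee_pos: [0.5856, -0.0002, 0.0733]
tcp_rot: [1.0, 0.021, -0.0, -0.0]
force: [-0.5, -0.5, -0.2]
grip_width: 0.0
grip_force: 0.5
```

```bash
python3 - <<'E'
from h import *
s=bot.get_obs();print(shut(),s["ee_pos"],s["force"])
E
```

```text
(45, (np.float64(260.84444444444443), np.float64(205.26666666666668)), (np.float64(-0.011860211671399628), np.float64(0.030041159495713985))) [ 5.85615000e-01 -1.53465979e-04  7.32701889e-02] [-0.45112867 -0.47943773 -0.17968417]
```

Request:
drive_tool(
  commands=[
    [0,0,0,0,-1,0,0],
    [0,0,0,0,-1,0,0],
    [0,0,0,0,0,0,0],
  ],
)

```text
time: 15.5
ee_pos: [0.5858, 0.0003, 0.0734]
tcp_rot: [1.0, 0.02, 0.0, 0.001]
force: [-0.4, -4.8, -0.2]
grip_width: 0.0001
grip_force: 2.3
```

Request:
drive_tool(
  commands=[
    [0,0,0,0,-1,0,0],
    [0,0,0,0,-1,0,0],
    [0,0,0,0,0,0,0],
  ],
)

```text
time: 15.8
ee_pos: [0.5858, 0.0005, 0.0734]
tcp_rot: [1.0, 0.02, 0.0, 0.002]
force: [-0.0, -6.8, 0.1]
grip_width: -0.0001
grip_force: 3.9
```

Hard stop reached: the shutter is closed. I'll back off, rise and check.

Request:
drive_tool(
  commands=[
    [0,0,0,0,6,0,0],
    [0,0,0,0,8,0,0],
    [0,0,0,0,0,-25,0],
    [0,0,0,0,0,-40,0],
    [0,0,0,-20,30,-40,0],
    [0,0,0,-20,40,0,0],
    [0,0,0,-20,40,0,0],
    [0,0,0,-20,40,0,0],
    [0,0,0,-20,40,0,0],
    [0,0,0,-20,40,0,0],
    [0,0,0,0,0,0,0],
    [0,0,0,0,0,0,0],
  ],
)

```text
time: 17.0
ee_pos: [0.4771, -0.2438, 0.1756]
tcp_rot: [1.0, 0.02, 0.001, -0.0]
force: [1.0, -0.2, -0.1]
grip_width: -0.0001
grip_force: 0.0
```

```bash
python3 - <<'E'
from h import *
c=[]
for n,o in(("side",(180,130)),("top",(200,90))):
    im=eyes.read_camera(n)[o[1]:o[1]+200,o[0]:o[0]+200,::-1];c.append(cv2.resize(im,(400,400),interpolation=2))
cv2.imwrite("pics/a7.png",np.hstack(c));s=bot.get_obs();print(s["ee_pos"],s["force"],shut())
E
```

```text
[ 0.47835526 -0.24127558  0.17555464] [ 1.02112493 -0.27527109  0.47963088] (0, (np.float64(nan), np.float64(nan)), (np.float64(nan), np.float64(nan)))h.py:15: RuntimeWarning: Mean of empty slice.
  X=atz("side",(xs.mean(),ys.mean()),.077)[:2]-V[:2]  # mid-height effective
  ret = ret.dtype.type(ret / rcount)
h.py:16: RuntimeWarning: Mean of empty slice.
  return len(xs),(xs.mean(),ys.mean()),(k*X[0]+s*X[1],-s*X[0]+k*X[1])
```

View pics/a7.png

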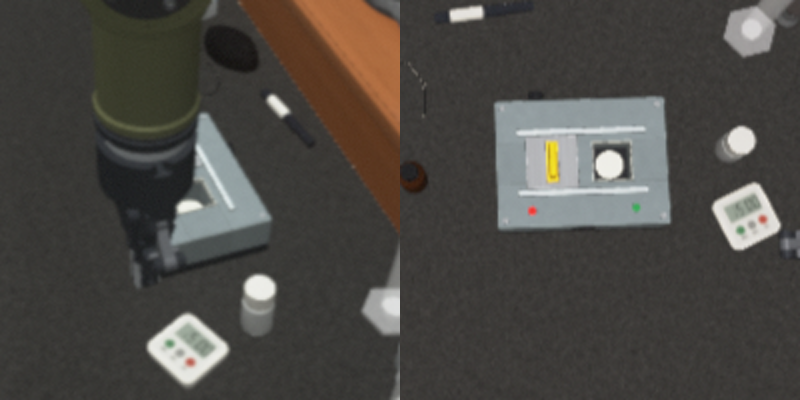

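The top view shows the ridge back at px (276,170), where it started at (276,171). The box, bottle, vial and timer are unmoved, and the arm is clear of everything.

```bash
python3 -c "
from h import *
print(ticket.hand_in())"
```

```text
the job is handed in; nothing more can be done
None
```

I opened the shutter to its stop, held the red key fully down for about 2 s, pushed the shutter back to its closed stop and handed the job in at about 17 s; the last top picture showed the box, bottle, vial and timer where they started, but no verdict was returned.

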